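# One turn of the panel press hand wheel

### The job

The bench press is to be brought exactly one turn closer to the glued panel sample lying in it. Push the hand wheel round clockwise (seen from above) by its upright handle, with closed fingertips against the outside of the handle and without gripping it, through one full turn, so that the handle ends where it began; then leave it and move clear. Leave the bottle, box, tape roll and screwdriver where they are.

Things in the scene. Friction and masses are not known exactly. Their poses are not given: they have to be found in the camera images.
- press: Grey bench screw press fixed to the table, base 200 x 240 x 22 mm, its origin under the middle of the base on the table; z up, the two steel columns stand at +-95 mm along its y. The crosshead's top is at 160 mm; the level hand wheel turns on the vertical axis through the origin, above the crosshead. The press's place and yaw vary.
- hub (a point): Point on the wheel's vertical axis, level with the top of its rim, 200 mm above the table. The aluminium wheel has 3 spokes, a rim 190 mm in diameter overall (round bar 20 mm thick, centre line at radius 85 mm); the hub reaches 6 mm higher than this point. The wheel does not rise or sink as it turns: the platen below it does.
- handle (a point): Point on the axis of the only upright handle, half way up, 230 mm above the table. Handle: black cylinder of 22 mm diameter (26 mm collar at its lowest 5 mm), fixed to the wheel on the rim at the end of one spoke, 85 mm from the wheel's axis, standing from 198 to 258 mm above the table; there is nothing higher on the press. It starts anywhere round the circle except the side farthest from the press's front.
- wheel (a joint): Angle of the hand wheel in rad, growing clockwise as seen from above; one turn is 6.283. At 0 the handle points along the press's -x; it starts between -2.6 and 2.6 and has free travel for more than a turn. Stiff screw: it takes about 0.22 N m (some 3 N at the handle) to turn, does not coast, and stays where it is left.
- spray_bottle: White bottle, 64 mm in diameter, 170 mm tall, standing loose on the table beside the press (+y side); origin at the centre of its underside. Leave alone.
- screw_box: Cardboard box 75 x 110 x 60 mm, loose on the table beside the press (-y side); origin at the centre of its underside. Leave alone.
- tape_roll: Roll of green tape lying flat, 100 mm outside, 76 mm inside, 25 mm high, loose on the table beside the press (+y side), nearer the robot than the bottle; origin at the centre of its underside. Leave alone.
- screwdriver: Screwdriver 200 mm long lying loose along its x on the table beside the press (-y side), nearer the robot than the box. Leave alone.

How it is judged:
On the way:
1. the handle has been brought clockwise to the far side of its circle (about half a turn) (distance of handle from where it was at the start of the episode above 0.16 m and value of joint wheel above 0.16 rad), for 0.05 s.
At the end, for the whole second after the job is handed in: The wheel is at rest one clockwise turn on from its start: the handle within 20 mm of where it began (about 13 degrees either way), after one turn and not none or two; the four loose things are within 20 mm of their places (distance of each of handle, spray_bottle, screw_box, tape_roll, screwdriver from where it was at the start of the episode below 0.02 m and value of joint wheel between 3.1 and 9.4 rad and velocity of joint wheel between -0.03 and 0.03 rad/s); the robot touches nothing.
It fails at once if the handle is taken between the fingers (horizontal distance between the grasp point and handle below 0.01 m and height (world z) of the grasp point below 0.262 m).
It fails at once if a bystander is moved, lifted or knocked over (distance of any of spray_bottle, screw_box, tape_roll, screwdriver from where it was at the start of the episode above 0.02 m).
It also fails if it takes over 56 s, if anything falls off the work surface, if the arm or the gripper's body presses on something with over 40 N, if the wrist force passes 120 N, or if a joint passes its speed limit or range.

### The arm

A 6-joint arm with a two-finger parallel gripper is mounted at the origin on the work surface. World frame = base frame: x ahead of the robot, y to its left, z up, the work surface at z = 0. Lengths are in m, angles in rad, forces in N, time in s.
With the tool pointing down it reaches from about 0.3 to 0.75 m from the base axis. Payload 8.5 kg.
Tool frame: the origin (TCP) lies at the very end of the fingers, on their centre line; the grasp point (between the pads) lies 19 mm behind it; y points along the fingers, z is the direction in which the jaws open and shut, and the axes are right-handed (so a half turn about y gives the same grasp; the last joint's range is limited). The gripper opens to 88 mm and grips with 3 to 60 N. Pads are 18 mm wide; open, the fingers measure 123 mm over their backs; the gripper's body (75 mm by 187 mm) begins 45 mm behind the grasp point.
Start: joints at [-1.449, 0.381, 1.297, -0, 1.464, -0.215], TCP at [0.182, -0.519, 0.239] pointing down, gripper open.
Joint ranges: [-3.11, 3.11], [-0.89, 2.33], [0.22, 2.48], [-1.42, 4.56], [0.17, 2.85], [-2.88, 2.88]. Speed limits (rad/s): [2.39, 2.39, 3.14, 3.14, 3.14, 3.14].

### API

Orientations are given as a 3x3 rotation matrix whose columns are the frame's x, y, z axes.
In Python, from bench import robot gives the robot as it stands.
- The arm moves only by the tool drive_tool, never from a script. Its argument "increments" is a list of rows, each a list of 6 numbers: the shift along the tool's x, y, z in m, then the turn, a rotation vector about the tool's x, y, z in degrees. A call has 1 to 12 rows; each row shifts and turns the commanded pose from where the row before left it, along the tool's axes as they then stand; what a row does not reach is not made up. A row lasts 1/10 s, in which the tool goes at most 50 mm and 8.59 degrees, less where a joint would pass 70% of its speed; a pose out of reach is approached as far as the arm can. A call is refused whole if a number of a shift passes 0.05 or a number of a turn 8.59, either way. A call with a gripper value outside its range is refused whole. "fingers" is the opening, from -1 (shut) to 1 (fully open), set as the call begins (left out, the last holds). The fingers move at their own pace and stop on an object; "newtons" is the grip in N (left out, the last holds). Time passes only in rows, so rows that do not move let the fingers close. It gives the time, the measured TCP pose, the force and the opening at its end, in the units of the state.
- robot.state(): the state, without advancing time (a new reading comes with each control period).
- robot.get_image(name): name is "scene" or "top"; returns a dict with "frame" (400x640x3 uint8, red, green, blue), "K" (3x3 intrinsics, pixels), "D" ([k1, k2, p1, p2, k3] as OpenCV has them; the pictures are not rectified), "position" and "attitude" of the camera in the world. Camera axes: x right, y down, z forward; pixel columns grow to the right and rows downward; lengths in m; the calibration is good to about 2 mm. A picture is of the moment at which its call begins. There is no depth.
- robot.finish_job(): hands the job in, once; it reports no verdict.
The state is a dict: "clock": time; "q": joint angles; "qd": joint speeds; "joint_efforts": joint torques, N m; "ee_pos": TCP position; "ee_rot": TCP orientation; "ft_force": force on the tool from outside, world axes, zero at the start; "ft_torque": the same for the moment, N m; "opening": finger opening in m.
Only numpy, scipy, OpenCV 4.12 (cv2) and the standard library are available. Lean on these libraries where they do the work, as an engineer would, in place of code of your own. Each camera call takes 0.05 s, during which the arm holds its last target.

## Working session

There is one attempt and no reset: what is moved stays moved. The work goes in short steps, Python scripts to look and compute and a tool call to move; the robot and the scene stay as the last step left them, time stands still between calls to the robot, and variables do not carry over. Pictures are saved under pics/ and viewed, and the job is handed in when it is done.

Besides the shell and the picture viewer there is one more tool, called after "Call:" as name([rows], argument=value, ...), one row to a line, values as JSON. drive_tool: Moves the arm, as the interface text tells. Its arguments: {"type":"object","properties":{"increments":{"type":"array"},"fingers":{"type":"number"},"newtons":{"type":"number"}},"required":["increments"]}

```bash
ls; mkdir -p pics; python3 - <<'E'
from bench import robot
import cv2,pickle
s=robot.state()
for k in s: print(k,s[k])
for n in("scene","top"):
    d=robot.get_image(n); pickle.dump(d,open(n+".pkl","wb"))
    cv2.imwrite(f"pics/{n}0.png",d["frame"][:,:,::-1])
    print({k:d[k] for k in d if k!="frame"})
E
```

```text
pics
clock 0.0
q [-1.44931365e+00  3.81181201e-01  1.29824125e+00 -7.86481213e-06
  1.46359535e+00 -2.15310911e-01]
qd [0.00044329 0.00010069 0.00154726 0.00141898 0.00202467 0.00113049]
joint_efforts [ 2.34163046e-03 -4.37920725e+01 -2.24556613e+01  7.14964257e-02
  3.52507608e-02 -1.29217938e-04]
ee_pos [ 0.18171035 -0.5188232   0.2381523 ]
ee_rot [[-9.43818863e-01 -1.80466446e-04  3.30463192e-01]
 [-3.30463108e-01  1.41369021e-03 -9.43817851e-01]
 [-2.96845126e-04 -9.99998984e-01 -1.39390499e-03]]
ft_force [ 0.9369036  -0.57176821  0.40282971]
ft_torque [-0.05344604 -0.00222882 -0.04667813]
opening 0.08767605906629085
{'K': array([[437.11631759,   0.        , 322.25452181],
       [  0.        , 437.11631759, 198.75663076],
       [  0.        ,   0.        ,   1.        ]]), 'D': array([-0.00684716,  0.        ,  0.        ,  0.        ,  0.        ]), 'position': array([ 1.04894277, -0.50083754,  0.6913253 ]), 'attitude': array([[ 0.71164157,  0.40768333, -0.57215433],
       [ 0.70252719, -0.41836937,  0.57569316],
       [-0.00467134, -0.81164116, -0.58413766]])}
{'K': array([[372.42746327,   0.        , 323.62672708],
       [  0.        , 372.42746327, 197.26308539],
       [  0.        ,   0.        ,   1.        ]]), 'D': array([-0.07960613,  0.        ,  0.        ,  0.        ,  0.        ]), 'position': array([0.490076  , 0.00989212, 0.9683511 ]), 'attitude': array([[-0.01047088, -0.99964278,  0.02459003],
       [-0.99980527,  0.01005489, -0.0169803 ],
       [ 0.01672699, -0.02476304, -0.9995534 ]])}
```

View pics/scene0.png

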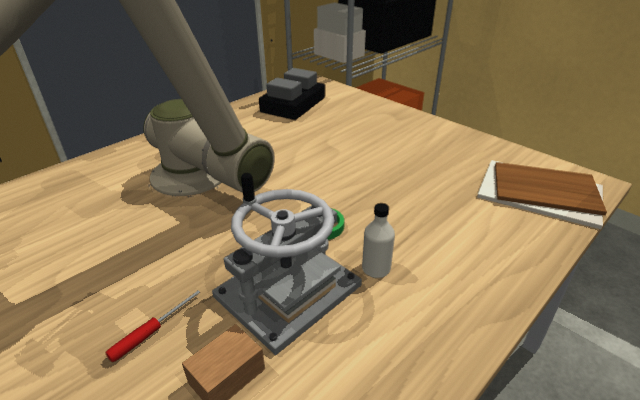

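View pics/top0.png

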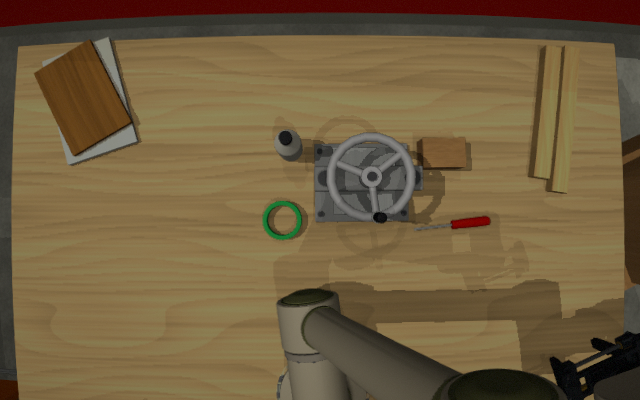

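The scene view shows the handle at about (248,188) and the hub at (283,217). In the top view the hub is at about (372,177), the handle at (380,217), the bottle at (287,145), the box at (442,152), the tape roll at (282,220) and the screwdriver at (455,223). I'll enlarge both.

```bash
python3 - <<'E'
import cv2,pickle
f=pickle.load(open("top.pkl","rb"))["frame"][120:240,300:430,::-1]
cv2.imwrite("pics/t1.png",cv2.resize(f,None,fx=5,fy=5,interpolation=cv2.INTER_CUBIC))
f=pickle.load(open("scene.pkl","rb"))["frame"][165:285,220:350,::-1]
cv2.imwrite("pics/s1.png",cv2.resize(f,None,fx=5,fy=5,interpolation=cv2.INTER_CUBIC))
E
```

```text
(no output)
```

View pics/t1.png

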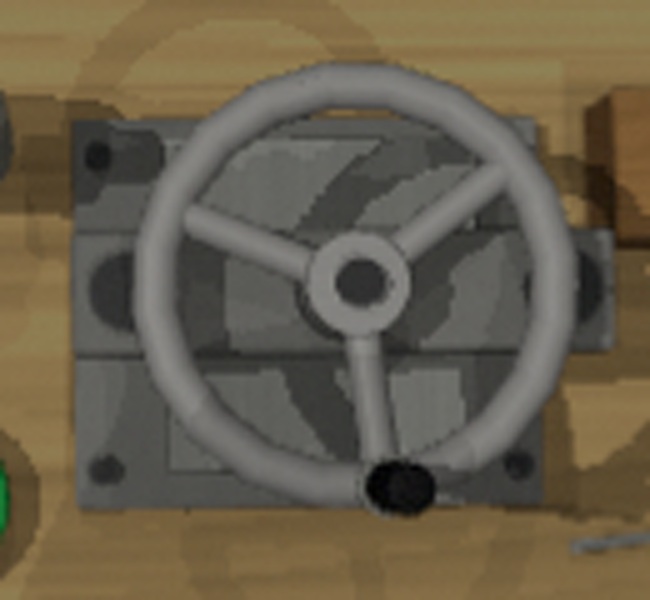

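View pics/s1.png

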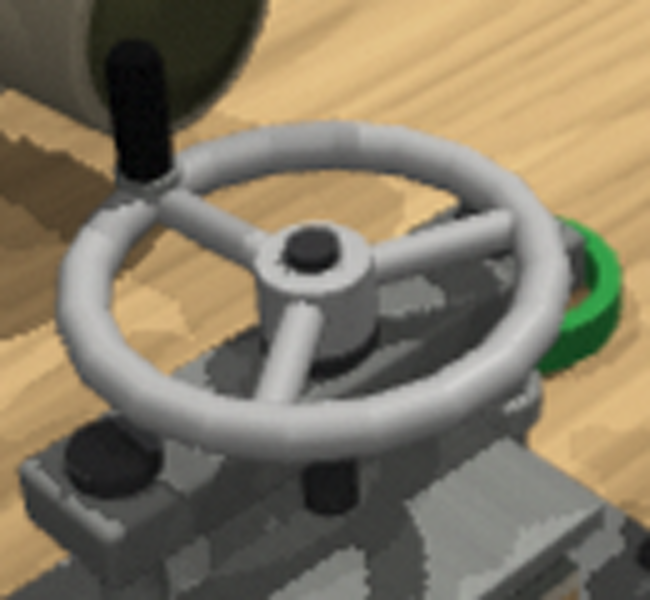

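```bash
cat > h.py <<'E'
import numpy as np,cv2,pickle
def ray(d,p):
    u=cv2.undistortPoints(np.array([[p]],float),d["K"],d["D"])[0,0]
    return d["position"],d["attitude"]@np.array([u[0],u[1],1])
def onz(d,p,z):
    o,r=ray(d,p); return o+r*(z-o[2])/r[2]
def proj(d,P):
    R=d["attitude"].T
    return cv2.projectPoints(np.atleast_2d(P).astype(float),cv2.Rodrigues(R)[0],-R@d["position"],d["K"],d["D"])[0][:,0]
E
python3 - <<'E'
from h import *
T=pickle.load(open("top.pkl","rb"));S=pickle.load(open("scene.pkl","rb"))
t=lambda x,y:(300+(x+.5)/5-.5,120+(y+.5)/5-.5)
s=lambda x,y:(220+(x+.5)/5-.5,165+(y+.5)/5-.5)
# rim extents
a=[onz(T,t(*p),.19) for p in((133,283),(575,283),(354,62),(345,505))]
print("rim pts",*a,"ctr",(a[0]+a[1])/2,(a[2]+a[3])/2)
print("hub boss top",onz(T,t(361,282),.206),"scene",onz(S,s(313,247),.206))
print("handle top-cam",onz(T,t(400,487),.235),"scene mid",onz(S,s(140,112),.23))
print("bottle cap",onz(T,(286,138),.17),"tape",onz(T,(282,220),.0125),"box",onz(T,(442,152),.06),"sd",onz(T,(415,229),.01),onz(T,(490,220),.01))
for p in ((72,118),(78,508),(540,505)): print("base",onz(T,t(*p),.022))
E
```

```text
rim pts [ 0.5532997  -0.00918303  0.19      ] [ 0.5518112  -0.19605459  0.19      ] [ 0.64612411 -0.10358533  0.19      ] [ 0.45937445 -0.09704351  0.19      ] ctr [ 0.55255545 -0.10261881  0.19      ] [ 0.55274928 -0.10031442  0.19      ]
hub boss top [ 0.55161515 -0.10269297  0.206     ] scene [ 0.55478707 -0.10693837  0.206     ]
handle top-cam [ 0.46798691 -0.11279163  0.235     ] scene mid [ 0.46998156 -0.11720622  0.23      ]
bottle cap [0.63831091 0.07610645 0.17      ] tape [0.4563895  0.10093584 0.0125    ] box [ 0.62193155 -0.30079622  0.06      ] sd [ 0.42893295 -0.24253824  0.01      ] [ 0.44933491 -0.44406179  0.01      ]
base [0.65175377 0.01696428 0.022     ]
base [0.4528026  0.01584189 0.022     ]
base [ 0.45145871 -0.22047475  0.022     ]
```

Call:
drive_tool([
  [0, 0, 0, 0, -7.8, 0],
  [0, 0, 0, 0, -7.8, 0],
  [0, 0, 0, 0, -7.8, 0],
  [0, 0, 0, 0, -7.8, 0],
  [0, 0, 0, 0, -7.8, 0],
  [0, 0, 0, 0, -7.8, 0],
  [0, 0, 0, 0, -7.8, 0],
  [0, 0, 0, 0, -7.8, 0],
  [0, 0, 0, 0, -7.8, 0],
  [0, 0, 0, 0, -7.8, 0],
], fingers=-1)

```text
clock: 1.1
ee_pos: [0.1817, -0.5189, 0.2384]
ee_rot: [[0.133, -0.0, 0.991], [-0.991, 0.001, 0.133], [-0.001, -1.0, 0.0]]
ft_force: [0.9, 0.1, -0.8]
opening: 0.0103
```

```bash
cat >> h.py <<'E'
HUB=np.array([.5535,-.1035])
def rel(s,target,ang=None):
    "shift in tool frame to world target; current yaw"
    R=np.array(s["ee_rot"]);d=np.array(target)-s["ee_pos"]
    yaw=np.degrees(np.arctan2(R[1,0],R[0,0]))%360
    print("tool shift",(R.T@d).round(4),"yaw_x",yaw.round(2),"pos",s["ee_pos"].round(4),"ydir",R[:,1].round(4),"q1,6",np.degrees([s["q"][0],s["q"][5]]).round(1),"F",s["ft_force"].round(1),"open",round(s["opening"],4),"t",round(s["clock"],2))
    p=s["ee_pos"][:2]-HUB
    print("tcp polar",np.hypot(*p).round(4),np.degrees(np.arctan2(p[1],p[0])).round(1)%360)
E
python3 - <<'E'
from h import *; from bench import robot
rel(robot.state(),[.475,-.160,.22])
E
```

```text
tool shift [-0.3169  0.0187  0.3383] yaw_x 277.62 pos [ 0.1817 -0.5189  0.2384] ydir [-1.e-04  8.e-04 -1.e+00] q1,6 [-83.  -90.7] F [ 0.9  0.1 -0.8] open 0.0103 t 1.1
tcp polar 0.5575 228.2
```

Call:
drive_tool([
  [-0.0264, 0.0015, 0.0282, 0, 0, 0],
  [-0.0264, 0.0015, 0.0282, 0, 0, 0],
  [-0.0264, 0.0015, 0.0282, 0, 0, 0],
  [-0.0264, 0.0015, 0.0282, 0, 0, 0],
  [-0.0264, 0.0015, 0.0282, 0, 0, 0],
  [-0.0264, 0.0015, 0.0282, 0, 0, 0],
  [-0.0264, 0.0015, 0.0282, 0, 0, 0],
  [-0.0264, 0.0015, 0.0282, 0, 0, 0],
  [-0.0264, 0.0015, 0.0282, 0, 0, 0],
  [-0.0264, 0.0015, 0.0282, 0, 0, 0],
  [-0.0264, 0.0015, 0.0282, 0, 0, 0],
  [-0.0264, 0.0015, 0.0282, 0, 0, 0],
])

```text
clock: 2.3
ee_pos: [0.4779, -0.1604, 0.2205]
ee_rot: [[0.127, -0.0, 0.992], [-0.992, 0.0, 0.127], [-0.0, -1.0, -0.0]]
ft_force: [-0.1, -0.5, 0.5]
opening: 0.0002
```

```bash
cat > look.py <<'E'
import sys
from h import *; from bench import robot
n=sys.argv[1]
rel(robot.state(),[.475,-.160,.22])
S=robot.get_image("scene");T=robot.get_image("top")
for k,d,(x,y,w,h) in(("s",S,(200,130,170,150)),("t",T,(290,100,170,150))):
    pickle.dump(d,open(f"{k}_{n}.pkl","wb"))
    cv2.imwrite(f"pics/{k}_{n}.png",cv2.resize(d["frame"][y:y+h,x:x+w,::-1],None,fx=4,fy=4,interpolation=cv2.INTER_CUBIC)[:600])
E
python3 look.py a
```

```text
tool shift [-0.0008  0.0005 -0.0028] yaw_x 277.3 pos [ 0.4779 -0.1604  0.2205] ydir [-4.e-04  2.e-04 -1.e+00] q1,6 [-32.  -39.3] F [-0.1 -0.5  0.5] open 0.0002 t 2.3
tcp polar 0.0946 217.0
```

View pics/s_a.png

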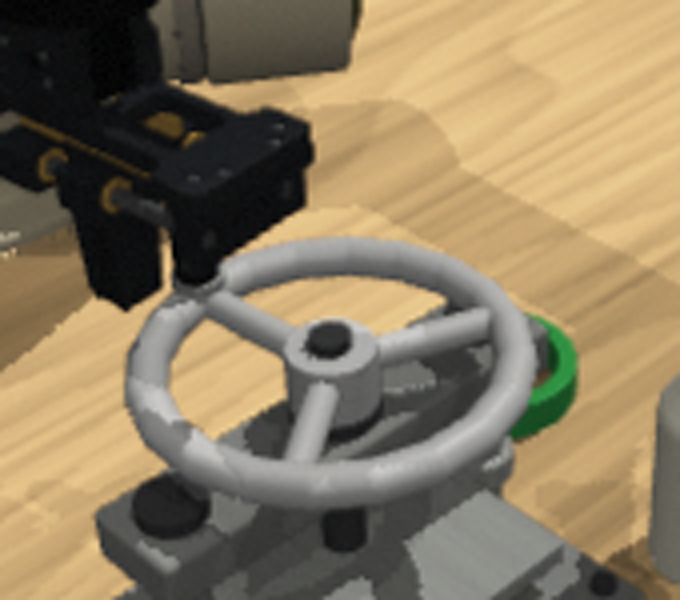

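View pics/t_a.png

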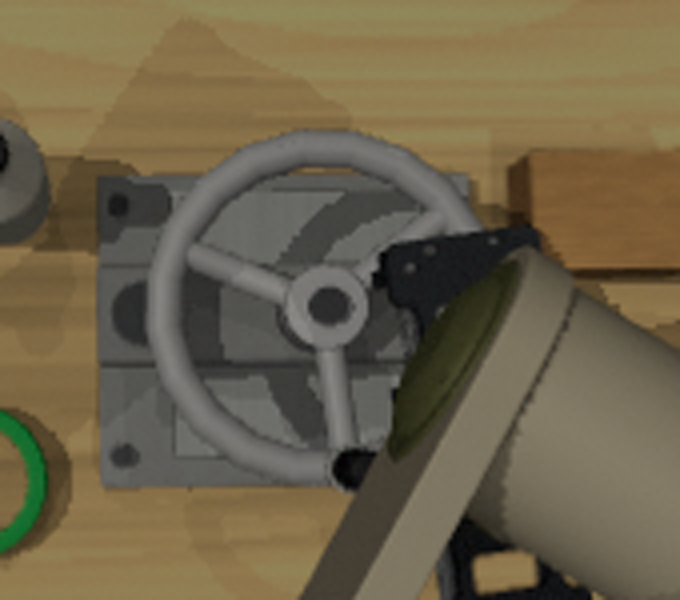

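Call:
drive_tool([
  [-0.005, 0, -0.0006, 0, 0, 0],
  [-0.005, 0, -0.0006, 0, 0, 0],
  [-0.005, 0, -0.0006, 0, 0, 0],
  [-0.005, 0, -0.0006, 0, 0, 0],
  [-0.003, 0, -0.0006, 0, 0, 0],
  [-0.002, 0, 0, 0, 0, 0],
  [0, 0, 0, 0, 0, 0],
])

```text
clock: 3.1
ee_pos: [0.4709, -0.1374, 0.2208]
ee_rot: [[0.127, 0.0, 0.992], [-0.992, -0.0, 0.127], [0.0, -1.0, 0.0]]
ft_force: [0.2, -0.8, -0.2]
opening: 0.0005
```

```bash
python3 -c "
from h import *; from bench import robot
rel(robot.state(),[.475,-.160,.22])"
```

```text
tool shift [0.023  0.0008 0.0012] yaw_x 277.3 pos [ 0.4709 -0.1374  0.2208] ydir [ 1.e-04 -0.e+00 -1.e+00] q1,6 [-30.1 -37.4] F [ 0.2 -0.8 -0.2] open 0.0005 t 3.1
tcp polar 0.0892 202.3
```

Call:
drive_tool([
  [-0.0091, 0, -0.0019, 0, 6, 0],
  [-0.0091, 0, -0.0019, 0, 6, 0],
  [-0.0091, 0, -0.0019, 0, 6, 0],
  [-0.0091, 0, -0.0019, 0, 6, 0],
  [-0.0091, 0, -0.0019, 0, 6, 0],
  [-0.0091, 0, -0.0019, 0, 6, 0],
])

```text
clock: 3.7
ee_pos: [0.4671, -0.083, 0.2208]
ee_rot: [[-0.484, 0.0, 0.875], [-0.875, -0.001, -0.484], [0.001, -1.0, 0.001]]
ft_force: [0.7, -2.9, 0.2]
opening: 0.0006
```

```bash
python3 look.py b
```

```text
tool shift [0.0636 0.0009 0.0442] yaw_x 241.02 pos [ 0.4671 -0.083   0.2208] ydir [ 1.0e-04 -1.2e-03 -1.0e+00] q1,6 [-24.4   4.6] F [ 0.7 -2.9  0.2] open 0.0006 t 3.7
tcp polar 0.0888 166.6
```

View pics/s_b.png

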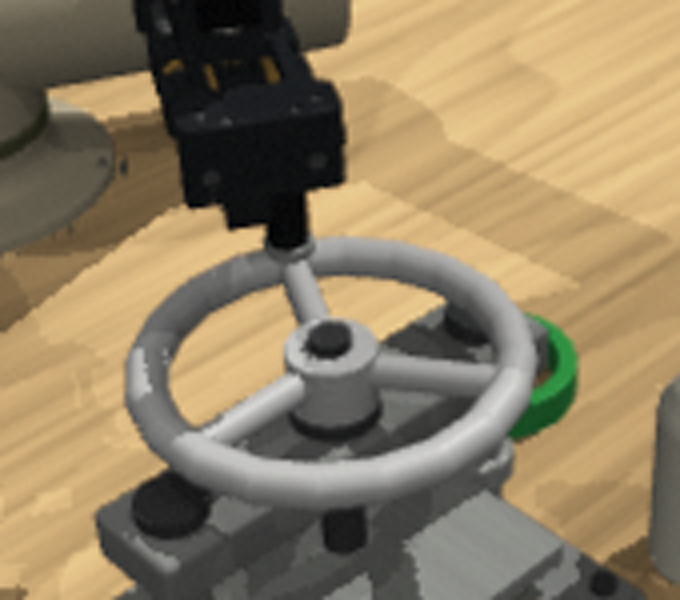

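View pics/t_b.png

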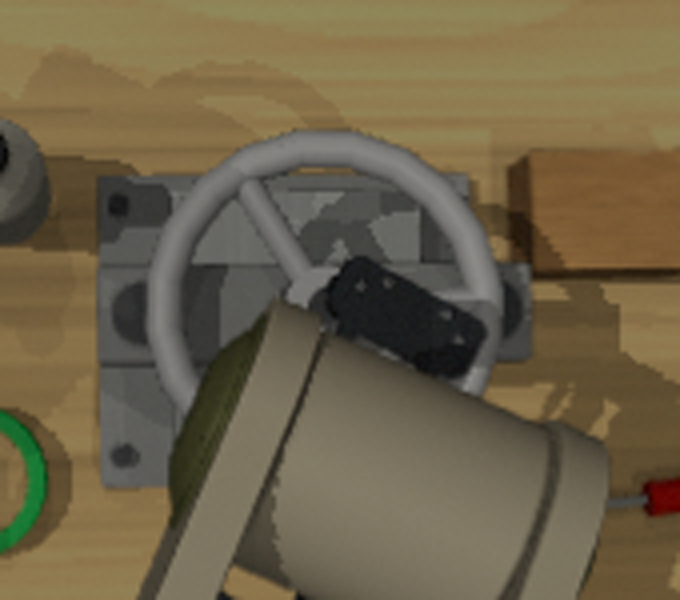

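The push is working: the handle is at (288,225) in the scene crop, with the fingertip behind it, and the force is about 3 N. Continuing.

Call:
drive_tool([
  [-0.0091, 0, -0.0019, 0, 6, 0],
  [-0.0091, 0, -0.0019, 0, 6, 0],
  [-0.0091, 0, -0.0019, 0, 6, 0],
  [-0.0091, 0, -0.0019, 0, 6, 0],
  [-0.0091, 0, -0.0019, 0, 6, 0],
  [-0.0091, 0, -0.0019, 0, 6, 0],
  [-0.0091, 0, -0.0019, 0, 6, 0],
  [-0.0091, 0, -0.0019, 0, 6, 0],
  [-0.0091, 0, -0.0019, 0, 6, 0],
  [-0.0091, 0, -0.0019, 0, 6, 0],
])

```text
clock: 4.8
ee_pos: [0.5286, -0.0192, 0.2206]
ee_rot: [[-1.0, -0.001, 0.021], [-0.021, -0.0, -1.0], [0.001, -1.0, 0.0]]
ft_force: [-2.3, -2.9, -0.6]
opening: 0.0001
```

```bash
python3 -c "
from h import *; from bench import robot
rel(robot.state(),[.475,-.160,.22])"
```

```text
tool shift [0.0566 0.0007 0.1396] yaw_x 181.22 pos [ 0.5286 -0.0192  0.2206] ydir [-1.5e-03 -4.0e-04 -1.0e+00] q1,6 [-14.9  73.9] F [-2.3 -2.9 -0.6] open 0.0001 t 4.8
tcp polar 0.0879 106.5
```

Call:
drive_tool([
  [-0.0091, 0, -0.0019, 0, 6, 0],
  [-0.0091, 0, -0.0019, 0, 6, 0],
  [-0.0091, 0, -0.0019, 0, 6, 0],
  [-0.0091, 0, -0.0019, 0, 6, 0],
  [-0.0091, 0, -0.0019, 0, 6, 0],
  [-0.0091, 0, -0.0019, 0, 6, 0],
  [-0.0091, 0, -0.0019, 0, 6, 0],
  [-0.0091, 0, -0.0019, 0, 6, 0],
  [-0.0091, 0, -0.0019, 0, 6, 0],
  [-0.0091, 0, -0.0019, 0, 6, 0],
  [-0.0091, 0, -0.0019, 0, 6, 0],
  [-0.0091, 0, -0.0019, 0, 6, 0],
])

```text
clock: 6.0
ee_pos: [0.6266, -0.0546, 0.2203]
ee_rot: [[-0.33, -0.002, -0.944], [0.944, 0.001, -0.33], [0.002, -1.0, 0.002]]
ft_force: [-3.1, 1.7, 1.1]
opening: 0.0001
```

```bash
python3 look.py c
```

```text
tool shift [-0.0495  0.0005  0.1779] yaw_x 109.24 pos [ 0.6266 -0.0546  0.2203] ydir [-0.002  0.001 -1.   ] q1,6 [-15.8 145. ] F [-3.1  1.7  1.1] open 0.0001 t 6.0
tcp polar 0.088 33.8
```

View pics/s_c.png

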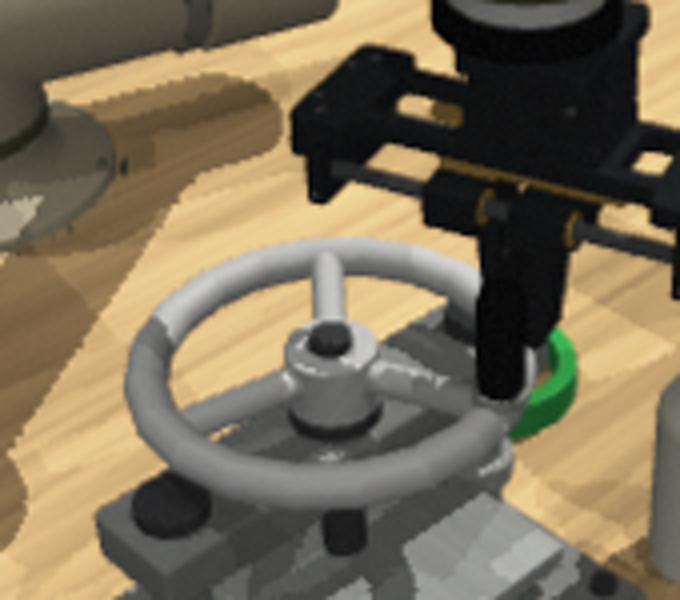

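View pics/t_c.png

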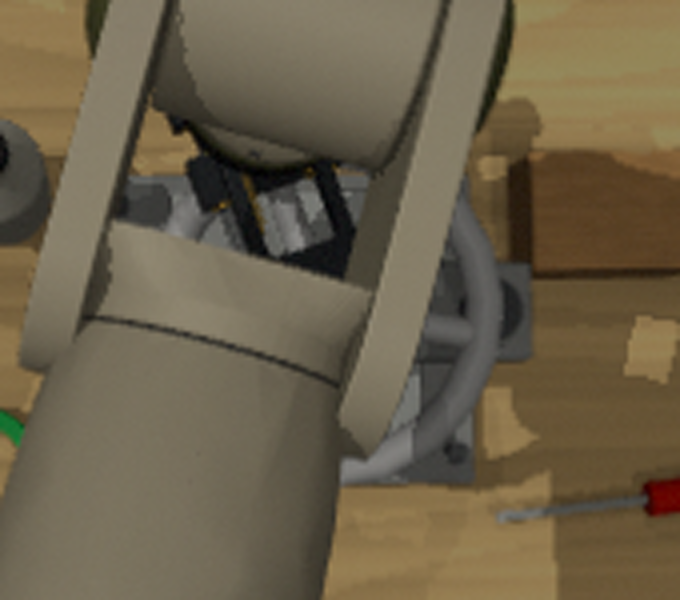

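The scene crop shows the handle at (500,340), on the far side, with the fingertips still behind it. I'll back off and turn the tool half round in place so the other face can do the second stroke.

Call:
drive_tool([
  [0.01, 0, 0, 0, 0, 0],
  [0.015, 0, 0, 0, 0, 0],
  [0.005, 0, 0, 0, 0, 0],
  [0, 0, 0, 0, -8.5, 0],
  [0, 0, 0, 0, -8.5, 0],
  [0, 0, 0, 0, -8.5, 0],
  [0, 0, 0, 0, -8.5, 0],
  [0, 0, 0, 0, -8.5, 0],
  [0, 0, 0, 0, -8.5, 0],
  [0, 0, 0, 0, -8.5, 0],
  [0, 0, 0, 0, -8.5, 0],
  [0, 0, 0, 0, -8.5, 0],
])

```text
clock: 7.3
ee_pos: [0.6167, -0.0251, 0.221]
ee_rot: [[-0.994, 0.0, 0.109], [-0.109, -0.0, -0.994], [-0.0, -1.0, 0.0]]
ft_force: [-0.2, 0.2, -0.3]
opening: 0.0004
```

Call:
drive_tool([
  [0, 0, 0, 0, -8.5, 0],
  [0, 0, 0, 0, -8.5, 0],
  [0, 0, 0, 0, -8.5, 0],
  [0, 0, 0, 0, -8.5, 0],
  [0, 0, 0, 0, -8.5, 0],
  [0, 0, 0, 0, -8.5, 0],
  [0, 0, 0, 0, -8.5, 0],
  [0, 0, 0, 0, -8.5, 0],
  [0, 0, 0, 0, -8.5, 0],
  [0, 0, 0, 0, -8.5, 0],
  [0, 0, 0, 0, -8.5, 0],
  [0, 0, 0, 0, -8.5, 0],
])

```text
clock: 8.5
ee_pos: [0.6167, -0.0251, 0.221]
ee_rot: [[0.314, 0.0, 0.95], [-0.95, -0.0, 0.314], [0.0, -1.0, 0.0]]
ft_force: [0.1, 0.4, 0.8]
opening: 0.0005
```

```bash
python3 look.py d; python3 - <<'E'
from h import *
from bench import robot
S=pickle.load(open("s_d.pkl","rb"))
for th in range(12,30,2):
    a=np.radians(th); p=[*(HUB+.085*np.array([np.cos(a),np.sin(a)])),.23]
    q=proj(S,p)[0]; print(th,q.round(1),"crop",((q-[200,130])*4).round())
E
```

```text
tool shift [ 0.0837  0.001  -0.1769] yaw_x 288.28 pos [ 0.6167 -0.0251  0.221 ] ydir [ 4.e-04 -1.e-04 -1.e+00] q1,6 [-13.3 -31.6] F [0.1 0.4 0.8] open 0.0005 t 8.5
tcp polar 0.1007 51.2
12 [322.4 218. ] crop [490. 352.]
14 [323.3 217. ] crop [493. 348.]
16 [324.2 216.1] crop [497. 344.]
18 [325.  215.2] crop [500. 341.]
20 [325.7 214.2] crop [503. 337.]
22 [326.4 213.2] crop [506. 333.]
24 [327.  212.3] crop [508. 329.]
26 [327.6 211.3] crop [510. 325.]
28 [328.1 210.3] crop [512. 321.]
```

View pics/s_d.png

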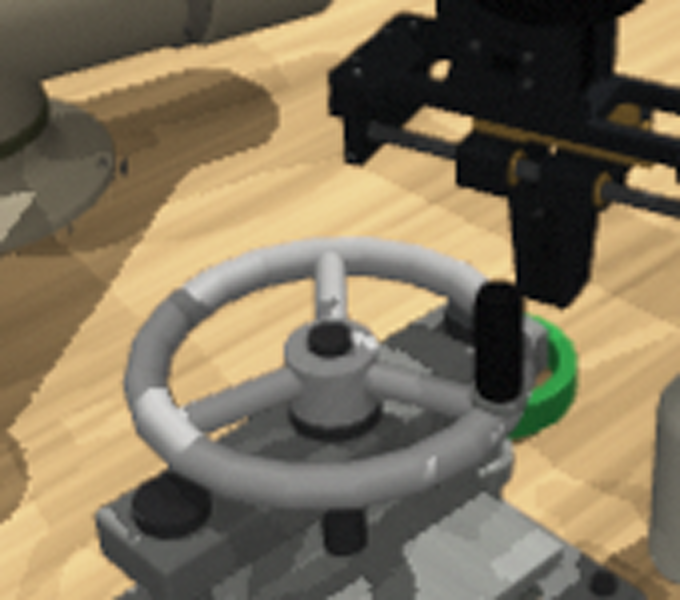

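The handle is clear at (499,342) in the crop, which puts it at about 19°. Re-approaching, then the second stroke.

Call:
drive_tool([
  [0.006, 0, 0, 0, 0, 0],
  [0.01, 0, 0, 0, 0, 0],
  [0.01, 0, 0, 0, 0, 0],
  [0.005, 0, 0, 0, 0, 0],
  [0, 0, 0, 0, 0, 0],
  [0.0091, 0, 0.0019, 0, 6, 0],
  [0.0091, 0, 0.0019, 0, 6, 0],
  [0.0091, 0, 0.0019, 0, 6, 0],
  [0.0091, 0, 0.0019, 0, 6, 0],
  [0.0091, 0, 0.0019, 0, 6, 0],
  [0.0091, 0, 0.0019, 0, 6, 0],
])

```text
clock: 9.7
ee_pos: [0.6406, -0.1082, 0.2207]
ee_rot: [[-0.316, 0.001, 0.949], [-0.949, 0.001, -0.316], [-0.001, -1.0, 0.0]]
ft_force: [2.0, 2.9, 0.4]
opening: 0.0002
```

```bash
python3 look.py e
```

```text
tool shift [ 0.1015  0.0005 -0.1408] yaw_x 251.57 pos [ 0.6406 -0.1082  0.2207] ydir [ 8.0e-04  1.1e-03 -1.0e+00] q1,6 [-20.   -1.6] F [2.  2.9 0.4] open 0.0002 t 9.7
tcp polar 0.0873 356.9
```

View pics/s_e.png

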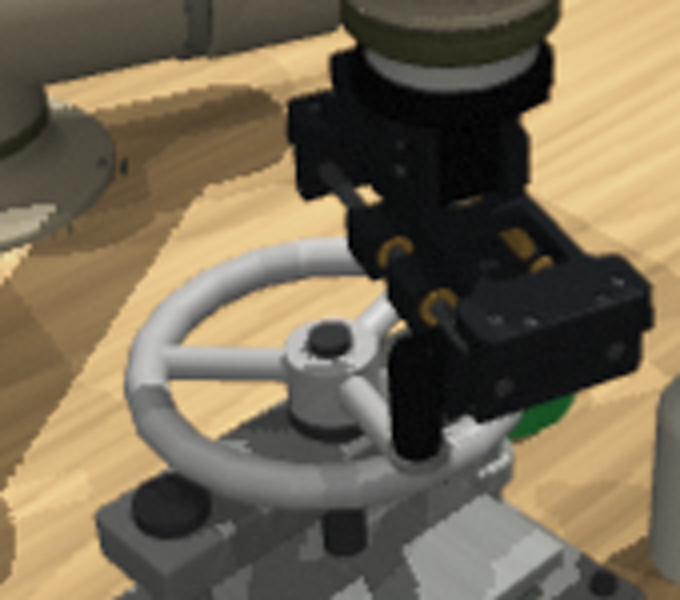

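Call:
drive_tool([
  [0.0091, 0, 0.0019, 0, 6, 0],
  [0.0091, 0, 0.0019, 0, 6, 0],
  [0.0091, 0, 0.0019, 0, 6, 0],
  [0.0091, 0, 0.0019, 0, 6, 0],
  [0.0091, 0, 0.0019, 0, 6, 0],
  [0.0091, 0, 0.0019, 0, 6, 0],
  [0.0091, 0, 0.0019, 0, 6, 0],
  [0.0091, 0, 0.0019, 0, 6, 0],
  [0.0091, 0, 0.0019, 0, 6, 0],
  [0.0091, 0, 0.0019, 0, 6, 0],
  [0.0091, 0, 0.0019, 0, 6, 0],
  [0.0091, 0, 0.0019, 0, 6, 0],
])

```text
clock: 11.0
ee_pos: [0.5742, -0.1894, 0.2208]
ee_rot: [[-1.0, 0.001, -0.005], [0.005, -0.001, -1.0], [-0.001, -1.0, 0.001]]
ft_force: [3.0, -1.0, -2.1]
opening: 0.0005
```

```bash
python3 look.py f
```

```text
tool shift [ 0.0993  0.0006 -0.0289] yaw_x 179.72 pos [ 0.5742 -0.1894  0.2208] ydir [ 1.4e-03 -9.0e-04 -1.0e+00] q1,6 [-29.5  60.8] F [ 3.  -1.  -2.1] open 0.0005 t 11.0
tcp polar 0.0883 283.5
```

View pics/s_f.png

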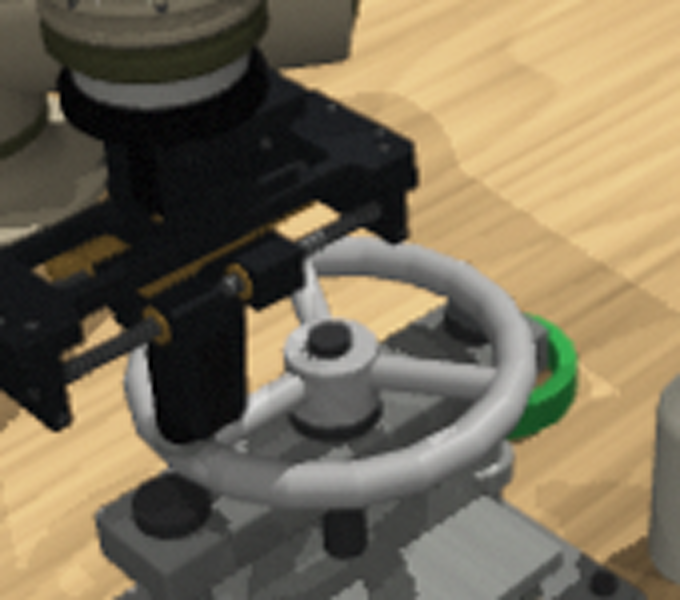

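Call:
drive_tool([
  [0.0091, 0, 0.0019, 0, 6, 0],
  [0.0091, 0, 0.0019, 0, 6, 0],
  [0.0091, 0, 0.0019, 0, 6, 0],
  [0.0091, 0, 0.0019, 0, 6, 0],
  [0.0091, 0, 0.0019, 0, 6, 0],
  [0.0091, 0, 0.0019, 0, 6, 0],
  [0.0091, 0, 0.0019, 0, 6, 0],
  [0.0091, 0, 0.0019, 0, 6, 0],
  [0.0091, 0, 0.0019, 0, 6, 0],
  [0.0091, 0, 0.0019, 0, 6, 0],
  [0.0091, 0, 0.0019, 0, 6, 0],
  [0, 0, 0, 0, 0, 0],
])

```text
clock: 12.3
ee_pos: [0.482, -0.1578, 0.221]
ee_rot: [[-0.407, -0.0, -0.913], [0.913, 0.0, -0.407], [0.0, -1.0, 0.0]]
ft_force: [-0.5, 0.2, 0.4]
opening: 0.0003
```

```bash
python3 look.py g
```

```text
tool shift [0.0009 0.001  0.0073] yaw_x 114.02 pos [ 0.482  -0.1578  0.221 ] ydir [-1.e-04  1.e-04 -1.e+00] q1,6 [-31.5 124.5] F [-0.5  0.2  0.4] open 0.0003 t 12.3
tcp polar 0.0898 217.2
```

View pics/s_g.png

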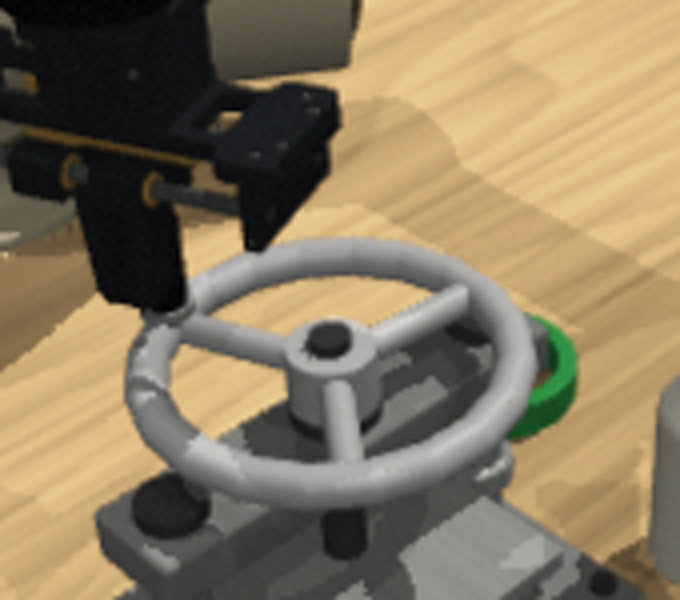

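View pics/t_g.png

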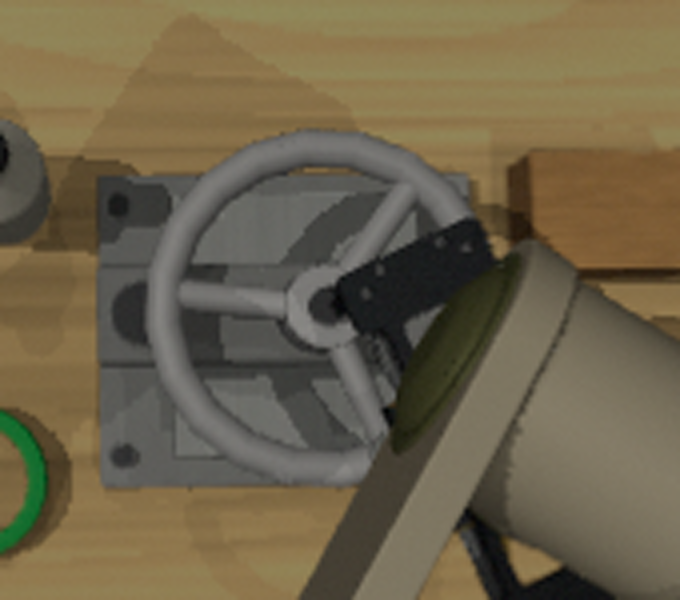

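Call:
drive_tool([
  [0.0091, 0, 0.0019, 0, 6, 0],
  [0.0091, 0, 0.0019, 0, 6, 0],
  [0.0061, 0, 0.0013, 0, 4, 0],
  [0, 0, 0, 0, 0, 0],
  [0, 0, 0, 0, 0, 0],
  [-0.01, 0, 0, 0, 0, 0],
  [-0.02, 0, 0, 0, 0, 0],
  [-0.03, 0, 0, 0, 0, 0],
  [0, 0, 0, 0, 0, 0],
])

```text
clock: 13.3
ee_pos: [0.4783, -0.2002, 0.2203]
ee_rot: [[-0.135, 0.0, -0.991], [0.991, -0.001, -0.135], [-0.001, -1.0, 0.0]]
ft_force: [-0.1, 0.2, -0.4]
opening: 0.0003
```

```bash
python3 look.py i
```

```text
tool shift [ 0.0403  0.0003 -0.0022] yaw_x 97.74 pos [ 0.4783 -0.2002  0.2203] ydir [ 0.e+00 -8.e-04 -1.e+00] q1,6 [-35.8 136.5] F [-0.1  0.2 -0.4] open 0.0003 t 13.3
tcp polar 0.1226 232.1
```

View pics/s_i.png

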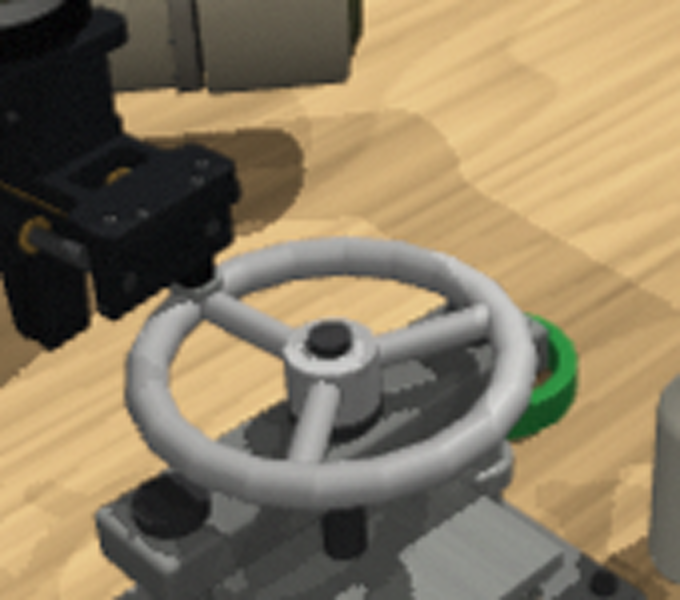

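View pics/t_i.png

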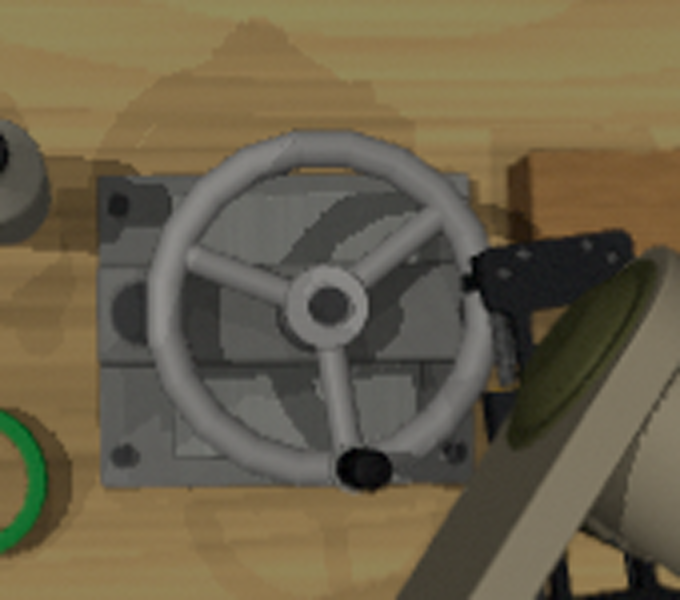

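The handle is back at (363,468) in the top crop, which is image pixel (380.7,217). It began at (380.1,217.3). Moving clear.

Call:
drive_tool([
  [-0.01, -0.02, 0, 0, 0, 0],
  [-0.02, -0.03, 0, 0, 0, 0],
  [-0.03, -0.03, 0, 0, 0, 0],
  [-0.03, -0.01, 0, 0, 0, 0],
  [-0.03, 0, 0, 0, 0, 0],
  [-0.03, 0, 0, 0, 0, 0],
  [-0.02, 0, 0, 0, 0, 0],
  [0, 0, 0, 0, 0, 0],
  [0, 0, 0, 0, 0, 0],
])

```text
clock: 14.3
ee_pos: [0.5009, -0.3644, 0.3106]
ee_rot: [[-0.137, -0.0, -0.991], [0.991, 0.001, -0.137], [0.001, -1.0, 0.0]]
ft_force: [-0.2, 0.1, 0.5]
opening: 0.0006
```

```bash
python3 look.py j; python3 - <<'E'
from h import *
a=pickle.load(open("top.pkl","rb"))["frame"];b=pickle.load(open("t_j.pkl","rb"))["frame"]
v=np.vstack([a[110:250,250:510,::-1],b[110:250,250:510,::-1]])
cv2.imwrite("pics/cmp.png",cv2.resize(v,None,fx=2.1,fy=2.1,interpolation=cv2.INTER_CUBIC))
E
```

```text
tool shift [ 0.2059  0.0907 -0.0023] yaw_x 97.85 pos [ 0.5009 -0.3644  0.3106] ydir [-3.e-04  8.e-04 -1.e+00] q1,6 [-47.  125.2] F [-0.2  0.1  0.5] open 0.0006 t 14.3
tcp polar 0.2662 258.6
```

View pics/cmp.png

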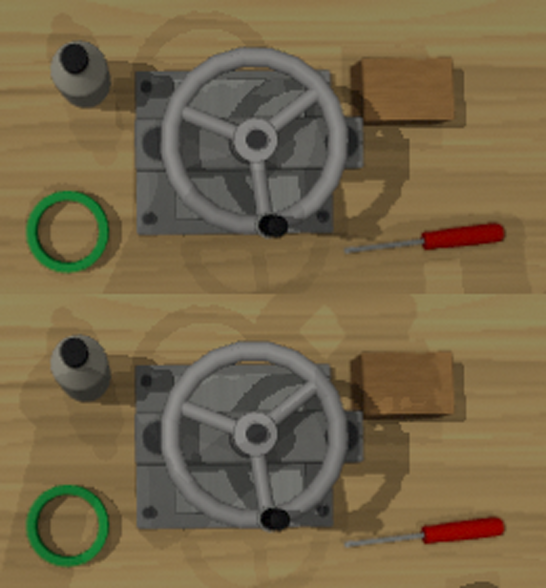

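Comparing before (upper) and after (lower), the handle is at (273,226) and then (275,519−294=225), so it is within about 2–3 mm. The bottle, tape roll, box and screwdriver look unmoved, and the arm is clear. Handing in.

```bash
python3 -c "
from bench import robot
print(robot.finish_job())"
```

```text
the job is handed in; nothing more can be done
None
```

I pushed the hand wheel one full turn clockwise with the closed fingertips and handed the job in at about 14 s. It took two strokes: about 168° with one side of the fingers, then the rest with the other side after I backed off and turned the tool half round in place. The wrist force readings between moves stayed around 4 N or less.

- **Handle:** the final pictures put it about 2–3 mm from where it started, one to two degrees short of the full turn. I tracked it in pictures from the start, past the far side and back, so this is one turn and not none or two.
- **Loose items:** the bottle, box, tape roll and screwdriver look unmoved in the before and after top views. I compared them by eye and did not measure their positions again.
- **Arm:** it was clear of everything, with the fingertips about 0.31 m above the table and no force beyond sensor noise.

None of the checks failed. The one disagreement was a 4–5 mm difference between the two cameras on the first hub and handle positions; I averaged them and it had no effect on the result.

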